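# Add a slotted check weight to the scale hanger

### The job

Add the large loose slotted weight to the hanger of the check-load stand: slide it by its slot sideways onto the flat neck of the stem, lower it until it lies flat and fully down on the weight already there, and turn it so that its slot points opposite to that of the weight below. Do it gently, without forcing the weight against the hanger, disturb nothing else on the bench, and let go of the weight at the end.

Things in the scene. Friction and masses are not known exactly. Their poses are not given: they have to be found in the camera images.
- weight: large loose slotted weight, plain steel, lying flat: disc 70 mm in diameter, 8 mm thick, 17 mm centre hole, plain slot 8.5 mm wide from hole to rim; on the side opposite the slot a tab with an upright lifting lug. Origin: centre of the disc's underside; +x points out of the slot, z up. 0.26 to 0.42 kg, heavier towards the lug
- weight_lug (a point): centre of the top of the large loose weight's lug: a block 22 mm long radially, 16 mm across (the sides to grip) and 45 mm tall from the underside, at x = -57 mm of the weight
- weight_mouth (a point): the middle of the loose large weight's slot mouth, on its rim at the underside, 35 mm from its centre along its +x
- seat (a point): fixed to the stand, 30 mm above the bench, nominal centre of the top of the hanger's pan (unloaded); axes as the stand. But the hanger was clamped under the beam by eye: the true axis of its stem lies 6 to 10 mm off this point to one side or the other along the stand's y, and up to 8 mm off along its x, so it must be found by feel or seen. It does not yield sideways
- stand: the check-load stand, fixed: dark base plate 260 x 130 x 8 mm, post 30 x 40 mm (its middle 150 mm along +x) and an aluminium beam, under which the stem hangs with its round pan, 68 mm in diameter. The hanger sinks against a spring of 1.5 N/mm, at most 12 mm; now about 3 mm. It cannot tip or turn. Origin on the bench, below point seat; +x towards the post, z up
- beam_end (a point): top of the free end of the beam, 118 mm above the bench, 20 mm on the -x side of point seat; beam 34 mm wide, 18 mm high. Stem from the pan's top up: round seat 14 mm in diameter to 24 mm, cone to 27.5 mm, then to a clamp plate at 64 mm a flat neck, 12 mm along the stand's x, 5.5 mm thick along y, over which a slot passes only along x, coming from -x. On the seat a weight turns but cannot slide off
- slot_way (a point): fixed to the stand, 8 mm above point seat; its +x shows the way the large weight's slot must point: opposite to the slot of the weight already on the pan, that is -1.0 rad about z from the stand's +x. That weight is like the large loose one (8 mm thick, same lug, standing at 57 mm from the stem on this +x side) and does not turn on the stem
- small_weight: a smaller loose slotted weight, not wanted: disc 48 mm in diameter, slot 6 mm, lug 32 mm tall; origin centre of its underside
- tape_roll: bystander: cardboard tape roll, 72 mm in diameter, 24 mm high, lying flat; origin centre of underside
- screwdriver: bystander: a screwdriver lying on the bench
- marker: bystander: black marker pen lying on the bench, 120 mm long, 14 mm in diameter
- carton: bystander: small carton 110 x 80 x 60 mm; origin centre of underside
- jar: bystander: small jar 52 mm in diameter, 70 mm tall; origin centre of underside
- scanner: bystander: hand scanner lying on the bench, about 190 x 60 x 30 mm
Mind the look-alikes: they are no part of the job. Leave any orange look-alike of the weight alone.

How it is judged (in metres and radians):
On the way, in this order (a step that is already met when the one before it is completed fails the run):
1. the weight's slot has been slid onto the flat neck of the stem, above the seat (horizontal distance between weight and seat below 0.016 m and z of weight in the frame of seat above 0.02 m), for 0.1 s.
2. the weight is down on the seat, on the weight below (horizontal distance between weight and seat below 0.016 m and z of weight in the frame of seat below 0.01 m), for 0.1 s.
At the end, for the whole second after the job is handed in: the large weight is on the stem's seat (centre within 16 mm of site seat, to allow for the clamping), flat within 0.08 rad, down on the lower weight (underside less than 10 mm above site seat), its slot within 0.4 rad of opposite to the lower weight's slot, at rest and released (all of step 2 and angle between weight's own z axis and vertical below 0.08 rad and angle between the x axis of weight and the x axis of slot_way, either way round below 0.4 rad and x of weight_mouth in the frame of slot_way above 0 m and linear speed of weight below 0.02 m/s); the robot touches nothing.
It fails at once if the weight is forced against the hanger or the weight on it (over 25 N) (contact force between weight and hanger above 25 N).
It fails at once if a bystander is moved by more than 30 mm (distance of any of small_weight, tape_roll, screwdriver, marker, carton, jar, scanner from where it was at the start of the episode above 0.03 m).
It also fails if it takes over 72 s, if anything falls off the work surface, if the arm or the gripper's body presses on something with over 40 N, if the wrist force passes 120 N, or if a joint passes its speed limit or range.

### The arm

A 7-joint arm with a two-finger parallel gripper is mounted at the origin on the work surface. World frame = base frame: x ahead of the robot, y to its left, z up, the work surface at z = 0. Lengths are in m, angles in degrees, forces in N, time in s.
With the tool pointing down it reaches from about 0.425 to 0.925 m from the base axis. Payload 6.8 kg.
Tool frame: the origin (TCP) lies midway between the tips of the shut fingers; the grasp point (between the pads) lies 19 mm behind it; z points along the fingers, y is the line along which they close (so a half turn about z gives the same grasp; the last joint's range is limited). The gripper opens to 88 mm and grips with 3 to 60 N. Pads are 20 mm wide; open, the fingers measure 115 mm over their backs; the gripper's body (75 mm by 178 mm) begins 61 mm behind the grasp point.
Start: joints at [-81.824, 27.33, 1.283, 89.118, -0.659, 63.558, -4.761], TCP at [0.168, 0.654, 0.223] pointing down, gripper open.
Joint ranges: [-169.35, 169.35], [-19.33, 120.38], [-80.79, 83.38], [13.8, 139.57], [-78.32, 258.32], [9.67, 109.79], [-169.56, 169.56]. Speed limits (degrees/s): [136.94, 136.94, 180, 180, 180, 180, 180].

### API

Orientations are given as a 3x3 rotation matrix whose columns are the frame's x, y, z axes.
In Python, from rig import env gives the robot as it stands.
- The arm moves only by the shell command python3 -m jog 'ROWS' [FORCE]. ROWS is JSON, a list of rows, each an object with "dp": the shift along the tool's x, y, z in m, a list of three; "twist": the turn, a rotation vector about the tool's x, y, z in rad, a list of three; "grip": the opening, from 0 (shut) to 1 (fully open). In form: [{"dp": [tx, ty, tz], "twist": [wx, wy, wz], "grip": grip}, ...]. A call has 1 to 20 rows; each row shifts and turns the commanded pose from where the row before left it, along the tool's axes as they then stand; what a row does not reach is not made up. A row lasts 1/10 s, in which the tool goes at most 50 mm and 8.59 degrees, less where a joint would pass 70% of its speed; a pose out of reach is approached as far as the arm can. A call is refused whole if a number of a shift passes 0.05 or a number of a turn 0.15, either way. A call with a gripper value outside its range is refused whole. The fingers move at their own pace and stop on an object; FORCE is the grip in N (left out, the last holds). Time passes only in rows, so rows that do not move let the fingers close. It gives the time, the measured TCP pose, the force, the opening and the grip force at its end, in the units of the state.
- env.get_state(): the state, without advancing time (a new reading comes with each control period).
- env.snapshot(name): name is "side" or "top" or "wrist"; returns the picture (420x560x3 uint8, red, green, blue); there is no depth.
- env.camera_params(name): a dict with "K" (3x3 intrinsics, pixels), "distortion" ([k1, k2, p1, p2, k3] as OpenCV has them; the pictures are not rectified), "eye" and "orientation" of the camera in the world; the wrist camera has in their place "tool_from_camera" (4x4, takes a point from camera to tool coordinates, whose origin is the TCP and whose axes are the flange's). Camera axes: x right, y down, z forward; pixel columns grow to the right and rows downward; lengths in m; the calibration is good to about 2 mm. A picture is of the moment at which its call begins: read the wrist's pose just before it. camera_params takes no time and is no camera call.
- env.close_job(): hands the job in; it is judged then, once.
The state is a dict: "time_s": time; "joint_positions": joint angles; "qvel": joint speeds; "tau": joint torques, N m; "tcp_pos": TCP position; "ee_rot": TCP orientation; "ft_force": force on the tool from outside, world axes, zero at the start; "ft_torque": the same for the moment, N m; "opening": finger opening in m; "finger_force": force on a finger pad.
Only numpy, scipy, OpenCV 4.12 (cv2) and the standard library are available. Lean on these libraries where they do the work, as an engineer would, in place of code of your own. Each camera call takes 0.05 s, during which the arm holds its last target. There are 200 camera calls.

## Working session

There is one attempt and no reset: what is moved stays moved. The work goes in short steps, Python scripts to look and compute and a shell command to move; the robot and the scene stay as the last step left them, time stands still between calls to the robot, and variables do not carry over. Pictures are saved under pics/ and viewed, at most 10 in all, crops included, and the job is handed in when it is done.

```bash
ls; mkdir -p pics
cat > h.py <<'E'
import numpy as np, cv2
from rig import env
def snap(n,f):
    s=env.get_state(); im=env.snapshot(n); cv2.imwrite('pics/'+f,cv2.cvtColor(im,cv2.COLOR_RGB2BGR)); return s
def cam(n,s=None):
    c=env.camera_params(n); K=np.array(c['K']); d=np.array(c['distortion'],float)
    if n=='wrist':
        s=s or env.get_state(); T=np.array(c['tool_from_camera']); R=np.array(s['ee_rot']); 
        return K,d,R@T[:3,3]+np.array(s['tcp_pos']),R@T[:3,:3]
    return K,d,np.array(c['eye']),np.array(c['orientation'])
def ray(c,px):
    K,d,e,R=c; p=cv2.undistortPoints(np.array([[px]],float),K,d)[0,0]; return e,R@np.array([p[0],p[1],1])
def atz(c,px,z):
    e,v=ray(c,px); return e+v*(z-e[2])/v[2]
def proj(c,P):
    K,d,e,R=c; q=(np.atleast_2d(P)-e)@R; return cv2.projectPoints(q,np.zeros(3),np.zeros(3),K,d)[0][:,0]
E
python3 - <<'E'
from h import *
snap('top','t0.png');snap('side','s0.png')
for n in('top','side'):
    c=env.camera_params(n);print(n,c['eye'],np.round(c['orientation'],3).tolist(),np.array(c['K'])[0,0])
s=env.get_state();print(s['tcp_pos'],np.round(s['ee_rot'],3).tolist(),s['ft_force'])
print(np.round(env.camera_params('wrist')['tool_from_camera'],3).tolist())
E
```

```text
pics
top [ 0.41110899 -0.05996359  1.34382424] [[-0.002, -0.997, 0.078], [-1.0, 0.003, 0.015], [-0.015, -0.078, -0.997]] 526.1110088031415
side [ 0.0339129  -0.86216293  0.63548427] [[0.861, -0.25, 0.443], [-0.508, -0.408, 0.759], [-0.009, -0.878, -0.478]] 393.20984815391773
[0.16738074 0.65335177 0.22178041] [[-0.969, 0.248, -0.0], [0.248, 0.969, -0.002], [-0.0, -0.002, -1.0]] [-0.25487678 -0.98957555 -0.26188631]
[[0.0, -0.963, -0.268, 0.073], [1.0, -0.0, 0.0, 0.0], [-0.0, -0.268, 0.963, -0.162], [0.0, 0.0, 0.0, 1.0]]
```

View pics/t0.png

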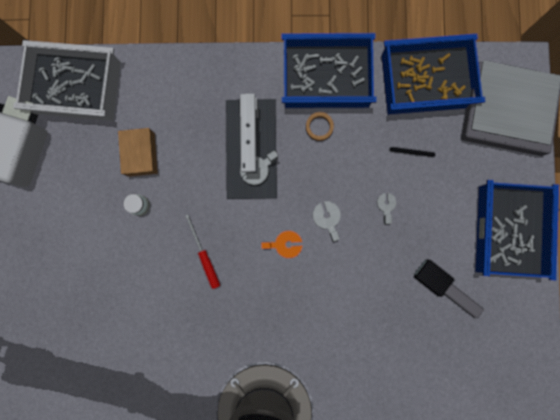

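View pics/s0.png

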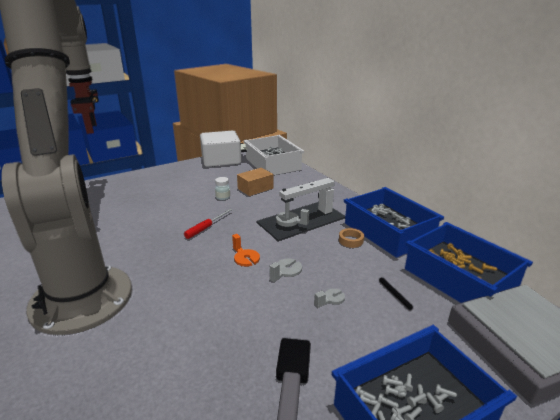

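Candidates in the top view are the large grey weight (327,215), the small grey one (387,203), the orange look-alike (289,245), and the weight on the pan (255,170). I choose the large grey one and check it in a close crop.

Run:
```python
from h import *
im=cv2.imread('pics/t0.png')[90:255,215:415]
cv2.imwrite('pics/c0.png',cv2.resize(im,None,fx=4,fy=3.6,interpolation=cv2.INTER_CUBIC) if 0 else cv2.resize(im,(727,600),interpolation=cv2.INTER_CUBIC))
print(600/165)
```

```text
3.6363636363636362
```

View pics/c0.png

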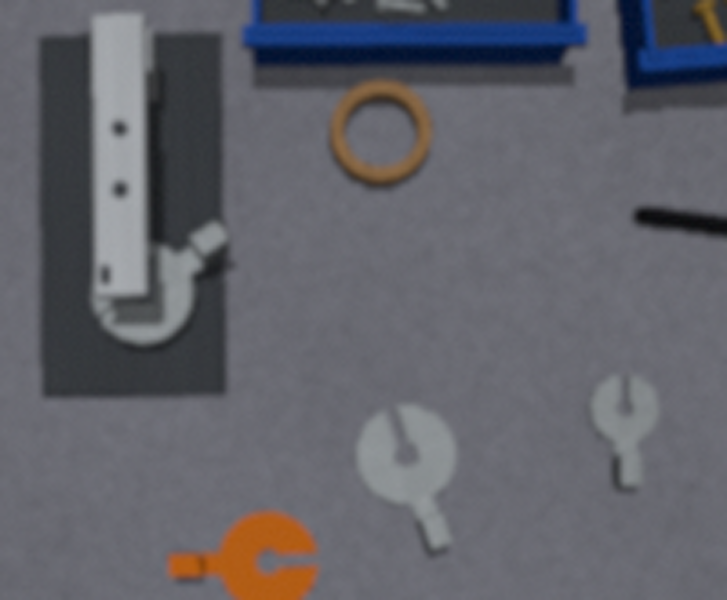

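The crop shows the large plain weight with its disc at (407,454), slot mouth at (390,410) and lug at (436,538). The pan weight's lug is at (208,237), and the base-plate corners are clear.

```bash
python3 - <<'E'
from h import *
c=cam('top'); f=lambda u,v,z: atz(c,(215+u/3.636,90+v/3.636),z)[:3]
ctr=f(407,454,.008);m=f(390,410,.008);l=f(436,540,.045)
print('w',ctr,m,l,np.degrees(np.arctan2(*(ctr-l)[1::-1])),np.linalg.norm((ctr-l)[:2]))
B=[f(*p,.008) for p in((40,38),(222,33),(226,395),(42,397))]
print('base',np.round(B,4))
d=(B[0]+B[1]-B[2]-B[3]);a=np.arctan2(d[1],d[0]);print('stand yaw',np.degrees(a),'centre',np.mean(B,0))
print('panlug',f(208,237,.072),'disc bottom edge',f(144,346,.035))
be=[f(93,298,.118),f(149,297,.118)];print('beam end',be, 'seat', np.mean(be,0)+.02*np.array([np.cos(a),np.sin(a),0]))
E
python3 -c "
from h import *
print(env.camera_params('wrist'))"
```

```text
w [ 0.48963591 -0.1593607   0.008     ] [ 0.52052036 -0.14773519  0.008     ] [ 0.42908215 -0.17573991  0.045     ] 15.135758471369522 0.06272986052822704
base [[ 0.7878  0.0996  0.008 ]
 [ 0.7906 -0.0304  0.008 ]
 [ 0.5314 -0.0329  0.008 ]
 [ 0.5304  0.0964  0.008 ]]
stand yaw 0.6341608789716986 centre [0.66006342 0.03315328 0.008     ]
panlug [ 0.63234811 -0.02225926  0.072     ] disc bottom edge [0.56306756 0.02299372 0.035     ]
beam end [array([0.58480038, 0.05083012, 0.118     ]), array([0.58529769, 0.01456408, 0.118     ])] seat [0.60504781 0.03291846 0.118     ]
{'K': array([[313.90615315,   0.        , 278.43269484],
       [  0.        , 313.90615315, 214.42882094],
       [  0.        ,   0.        ,   1.        ]]), 'distortion': array([-0.02139074,  0.        ,  0.        ,  0.        ,  0.        ]), 'tool_from_camera': array([[ 8.26003625e-05, -9.63473004e-01, -2.67805459e-01,
         7.31016628e-02],
       [ 9.99999947e-01, -4.45517878e-06,  3.24462403e-04,
         3.33525559e-04],
       [-3.13803887e-04, -2.67805471e-01,  9.63472953e-01,
        -1.62117073e-01],
       [ 0.00000000e+00,  0.00000000e+00,  0.00000000e+00,
         1.00000000e+00]])}
```

```bash
python3 -m jog '[{"dp":[-0.0244,-0.0298,-0.0017],"twist":[0,0,0],"grip":1},{"dp":[-0.0244,-0.0298,-0.0017],"twist":[0,0,0],"grip":1},{"dp":[-0.0244,-0.0298,-0.0017],"twist":[0,0,0],"grip":1},{"dp":[-0.0244,-0.0298,-0.0017],"twist":[0,0,0],"grip":1},{"dp":[-0.0244,-0.0298,-0.0017],"twist":[0,0,0],"grip":1},{"dp":[-0.0244,-0.0298,-0.0017],"twist":[0,0,0],"grip":1},{"dp":[-0.0244,-0.0298,-0.0017],"twist":[0,0,0],"grip":1},{"dp":[-0.0244,-0.0298,-0.0017],"twist":[0,0,0],"grip":1},{"dp":[-0.0244,-0.0298,-0.0017],"twist":[0,0,0],"grip":1},{"dp":[-0.0244,-0.0298,-0.0017],"twist":[0,0,0],"grip":1},{"dp":[-0.0244,-0.0298,-0.0017],"twist":[0,0,0],"grip":1},{"dp":[-0.0244,-0.0298,-0.0017],"twist":[0,0,0],"grip":1},{"dp":[-0.0244,-0.0298,-0.0017],"twist":[0,0,0],"grip":1},{"dp":[-0.0244,-0.0298,-0.0017],"twist":[0,0,0],"grip":1},{"dp":[-0.0244,-0.0298,-0.0017],"twist":[0,0,0],"grip":1},{"dp":[-0.0244,-0.0298,-0.0017],"twist":[0,0,0],"grip":1},{"dp":[-0.0244,-0.0298,-0.0017],"twist":[0,0,0],"grip":1},{"dp":[-0.0244,-0.0298,-0.0017],"twist":[0,0,0],"grip":1},{"dp":[0,0,0],"twist":[0,0,-0.13],"grip":1},{"dp":[0,0,0],"twist":[0,0,-0.13],"grip":1}]'
python3 -m jog '[{"dp":[0,0,0],"twist":[0,0,0],"grip":1},{"dp":[0,0,0],"twist":[0,0,0],"grip":1}]'
python3 - <<'E'
from h import *
s=snap('wrist','w1.png');print(s['joint_positions'])
im=cv2.imread('pics/w1.png')
import json;json.dump({k:np.array(s[k]).tolist() for k in('tcp_pos','ee_rot')},open('w1.json','w'))
E
```

```text
time_s: 2.1
tcp_pos: [0.4599, 0.0238, 0.2531]
ee_rot: [[-1.0, -0.011, -0.0], [-0.011, 1.0, -0.0], [0.0, -0.0, -1.0]]
ft_force: [-0.4, 0.8, -0.2]
opening: 0.0877
finger_force: 0.0
time_s: 2.3
tcp_pos: [0.4596, 0.0254, 0.2531]
ee_rot: [[-1.0, -0.006, -0.0], [-0.006, 1.0, -0.0], [0.0, -0.0, -1.0]]
ft_force: [0.2, 0.6, -0.2]
opening: 0.0877
finger_force: 0.0
[-36.60885145   4.38002264  27.51139066 116.61123646  -2.34735718
  59.54724742  82.36867549]
```

View pics/w1.png

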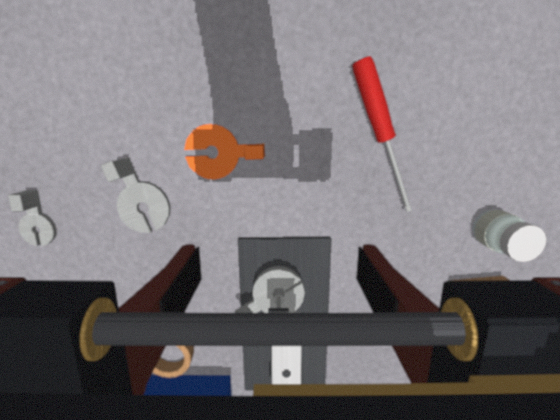

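Wrist view shows the loose weight at (142,207) with lug (118,168). The pan disc and stem are near (279,293), with the base's front edge at row 237. I'll enlarge both.

Run:
```python
from h import *
im=cv2.imread('pics/w1.png')
a=cv2.resize(im[255:325,235:335],(800,560),interpolation=cv2.INTER_CUBIC)
a=cv2.convertScaleAbs(a,alpha=1.3,beta=15)
b=cv2.resize(im[145:245,90:190],(560,560),interpolation=cv2.INTER_CUBIC)
cv2.imwrite('pics/c1.png',a); cv2.imwrite('pics/c2.png',b)
```

```text
(no output)
```

View pics/c1.png

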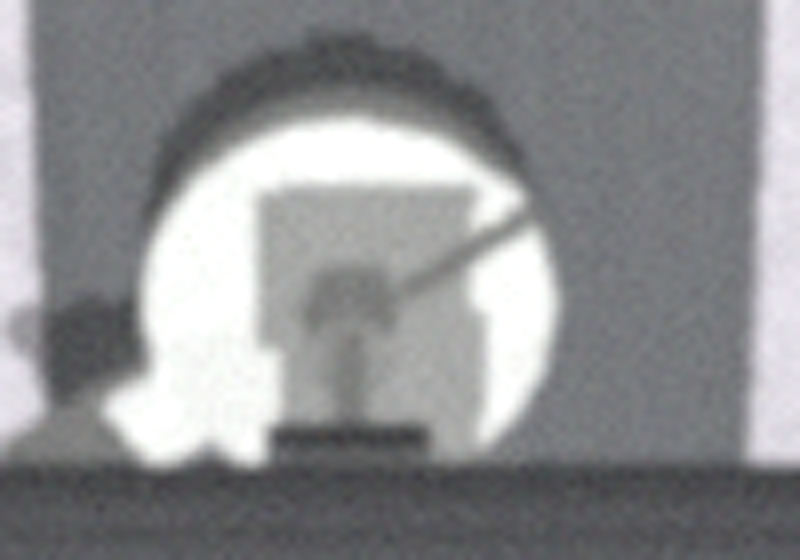

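View pics/c2.png

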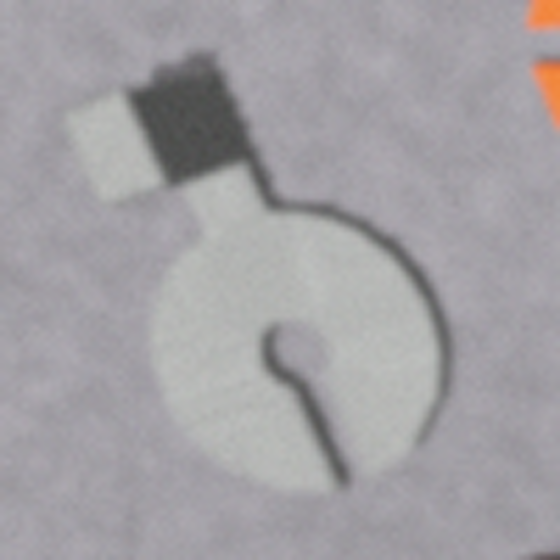

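Crop 1 (scale 8, origin 235,255) shows the neck centred at column 349 over rows 335–420, and a disc rim at 142–558 with its top at 118. Crop 2 (scale 5.6, origin 90,145) shows the disc centre at (296,348), lug top at (116,149) and mouth at (367,478).

Run:
```python
from h import *
import json;s=json.load(open('w1.json'));c=cam('wrist',s)
f=lambda u,v,z: atz(c,(235+u/8-.5,255+v/8-.5),z)
g=lambda u,v,z: atz(c,(90+u/5.6-.5,145+v/5.6-.5),z)
print('neck',f(348,337,.0545),f(349,415,.08))
print('disc',f(142,300,.035),f(558,300,.035),f(352,118,.035),'slot mouth',f(532,208,.035),'slot in',f(400,288,.035))
print('beam left/right', f(745,300,.008)[:2],f(35,300,.008)[:2])
print('clampplate/beam corners', f(268,435,.091),f(428,435,.091))
C=g(296,348,.008);L=g(116,149,.045);M=g(367,478,.008)
print('w',C,L,M,np.linalg.norm((C-L)[:2]),np.linalg.norm((C-M)[:2]))
for d in(C-L,M-C,M-L):print(np.degrees(np.arctan2(d[1],d[0])))
K=g(0,0,0)
# base front corners
for p in((239,237),(330,237)):print(atz(c,p,.008))
```

```text
neck [0.59668593 0.02603942 0.0545    ] [0.59507186 0.02620892 0.08      ]
disc [ 0.60124679 -0.00876403  0.035     ] [0.60082832 0.06152737 0.035     ] [0.567428   0.02651252 0.035     ] slot mouth [0.58368202 0.05668687 0.035     ] slot in [0.59870935 0.03480229 0.035     ]
beam left/right [0.61588251 0.09797743] [ 0.61662336 -0.03055243]
clampplate/beam corners [0.59162991 0.01432857 0.091     ] [0.59149041 0.03777098 0.091     ]
w [ 0.48996015 -0.15671488  0.008     ] [ 0.43730356 -0.17392995  0.045     ] [ 0.52265307 -0.14284115  0.008     ] 0.05539922460593525 0.035514898798078724
18.104169786452
22.99467314490958
20.01429770212249
[ 0.53222766 -0.02797956  0.008     ]
[0.53148553 0.09710708 0.008     ]
```

```bash
python3 -m jog '[{"dp":[0.003,-0.025,0.019],"twist":[0,0,0],"grip":1},{"dp":[0.003,-0.025,0.019],"twist":[0,0,0],"grip":1},{"dp":[0.003,-0.025,0.019],"twist":[0,0,0],"grip":1},{"dp":[0.003,-0.025,0.019],"twist":[0,0,0],"grip":1},{"dp":[0.003,-0.025,0.019],"twist":[0,0,0],"grip":1},{"dp":[0.003,-0.025,0.019],"twist":[0,0,0],"grip":1},{"dp":[0.003,-0.025,0.019],"twist":[0,0,0],"grip":1},{"dp":[0.003,-0.025,0.019],"twist":[0,0,0],"grip":1},{"dp":[0,0,0],"twist":[0,0,-0.114],"grip":1},{"dp":[0,0,0],"twist":[0,0,-0.114],"grip":1},{"dp":[0,0,0],"twist":[0,0,-0.114],"grip":1},{"dp":[0,0,0],"twist":[0,0,0],"grip":1},{"dp":[0,0,0],"twist":[0,0,0],"grip":1}]'
python3 - <<'E'
from h import *
s=snap('wrist','w2.png')
cv2.imwrite('pics/w2c.png',cv2.resize(cv2.imread('pics/w2.png')[150:400,150:410],(624,600)))
import json;json.dump({k:np.array(s[k]).tolist() for k in('tcp_pos','ee_rot')},open('w2.json','w'))
E
```

```text
time_s: 3.65
tcp_pos: [0.4378, -0.1747, 0.1013]
ee_rot: [[-0.94, -0.34, 0.0], [-0.34, 0.94, 0.0], [-0.0, 0.0, -1.0]]
ft_force: [-0.6, 0.2, -0.2]
opening: 0.0879
finger_force: 0.0
```

View pics/w2c.png

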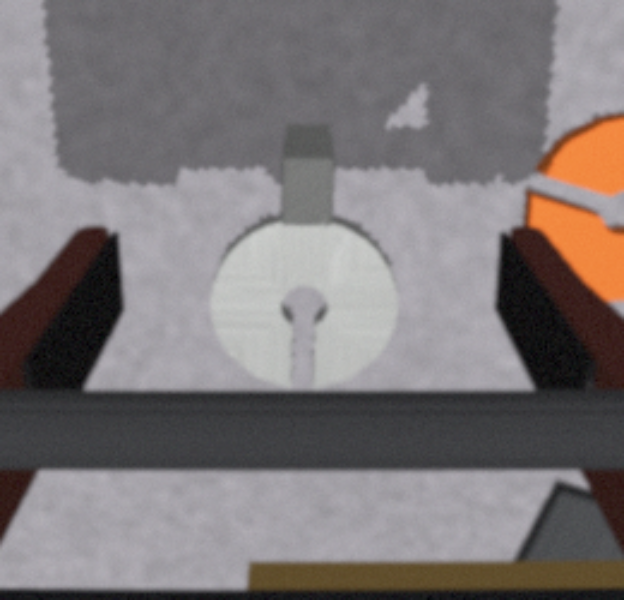

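The lug top is centred at (308,190) in the crop, disc at (304,303), fingers symmetric about 309, so the grip line is good. The orange edge at (527,200) is near the right finger, so I'll half close before going down.

Run:
```python
from h import *
import json;s=json.load(open('w2.json'));c=cam('wrist',s)
R=np.array(s['ee_rot']);t=np.array(s['tcp_pos'])
f=lambda u,v,z: (atz(c,(150+u/2.4,150+v/2.4),z)-t)@R
for n,a in dict(lug=(308,190,.045),disc=(304,303,.008),hole=(303,306,.008),mouth=(303,385,.008),orange=(527,200,.008)).items():print(n,np.round(f(*a),4))
```

```text
lug [0.001  0.0002 0.0563]
disc [-0.0555 -0.0013  0.0933]
hole [-0.0567 -0.0017  0.0933]
mouth [-0.0903 -0.0017  0.0933]
orange [-0.015   0.0787  0.0933]
```

```bash
python3 -m jog '[{"dp":[0,0,0.005],"twist":[0,0,0.028],"grip":0.5},{"dp":[0,0,0.02],"twist":[0,0,0],"grip":0.5},{"dp":[0,0,0.02],"twist":[0,0,0],"grip":0.5},{"dp":[0,0,0.02],"twist":[0,0,0],"grip":0.5},{"dp":[0,0,0.012],"twist":[0,0,0],"grip":0.5},{"dp":[0,0,0.008],"twist":[0,0,0],"grip":0.5},{"dp":[0,0,0],"twist":[0,0,0],"grip":0.5},{"dp":[0,0,0],"twist":[0,0,0],"grip":0},{"dp":[0,0,0],"twist":[0,0,0],"grip":0},{"dp":[0,0,0],"twist":[0,0,0],"grip":0},{"dp":[0,0,0],"twist":[0,0,0],"grip":0},{"dp":[0,0,0],"twist":[0,0,0],"grip":0},{"dp":[0,0,0],"twist":[0,0,0],"grip":0},{"dp":[0,0,0],"twist":[0,0,0],"grip":0}]' 58
```

```text
time_s: 5.1
tcp_pos: [0.4381, -0.175, 0.0167]
ee_rot: [[-0.948, -0.318, 0.001], [-0.318, 0.948, 0.0], [-0.001, -0.0, -1.0]]
ft_force: [-1.7, -0.2, 6.6]
opening: 0.0155
finger_force: 58.0
```

```bash
python3 -m jog '[{"dp":[0,0,-0.01],"twist":[0,0,0],"grip":0},{"dp":[0,0,-0.025],"twist":[0,0,0],"grip":0},{"dp":[0,0,-0.025],"twist":[0,0,0],"grip":0},{"dp":[0,0,-0.025],"twist":[0,0,0],"grip":0},{"dp":[-0.0124,0.0224,0],"twist":[0,0,0],"grip":0},{"dp":[-0.0124,0.0224,0],"twist":[0,0,0],"grip":0},{"dp":[-0.0124,0.0224,0],"twist":[0,0,0],"grip":0},{"dp":[-0.0124,0.0224,0],"twist":[0,0,0],"grip":0},{"dp":[-0.0124,0.0224,0],"twist":[0,0,0],"grip":0},{"dp":[-0.0124,0.0224,0],"twist":[0,0,0],"grip":0},{"dp":[-0.0124,0.0224,0],"twist":[0,0,0],"grip":0},{"dp":[-0.0124,0.0224,0],"twist":[0,0,0],"grip":0},{"dp":[0,0,0],"twist":[0,0,0.105],"grip":0},{"dp":[0,0,0],"twist":[0,0,0.105],"grip":0},{"dp":[0,0,0],"twist":[0,0,0.105],"grip":0},{"dp":[0,0,0],"twist":[0,0,0],"grip":0},{"dp":[0,0,0],"twist":[0,0,0],"grip":0},{"dp":[0,0,0],"twist":[0,0,0],"grip":0}]'
python3 - <<'E'
from h import *
s=snap('wrist','w3.png');print(s['tcp_pos'],s['ee_rot'],s['ft_force'],s['ft_torque'])
cv2.imwrite('pics/w3c.png',cv2.resize(cv2.imread('pics/w3.png')[170:370,180:380],(600,600),interpolation=cv2.INTER_CUBIC))
import json;json.dump({k:np.array(s[k]).tolist() for k in('tcp_pos','ee_rot')},open('w3.json','w'))
E
```

```text
time_s: 6.9
tcp_pos: [0.4746, 0.0265, 0.1013]
ee_rot: [[-1.0, -0.01, -0.0], [-0.01, 1.0, 0.0], [0.0, 0.0, -1.0]]
ft_force: [0.9, -0.4, -3.1]
opening: 0.0156
finger_force: 58.0
[0.47460681 0.02647063 0.10131165] [[-9.99947471e-01 -1.02454452e-02 -2.92543507e-04]
 [-1.02454630e-02  9.99947512e-01  5.95982420e-05]
 [ 2.91917541e-04  6.25923551e-05 -9.99999955e-01]] [ 0.88388695 -0.38647777 -3.05636807] [-0.00449714  0.08208373  0.00465663]
```

View pics/w3c.png

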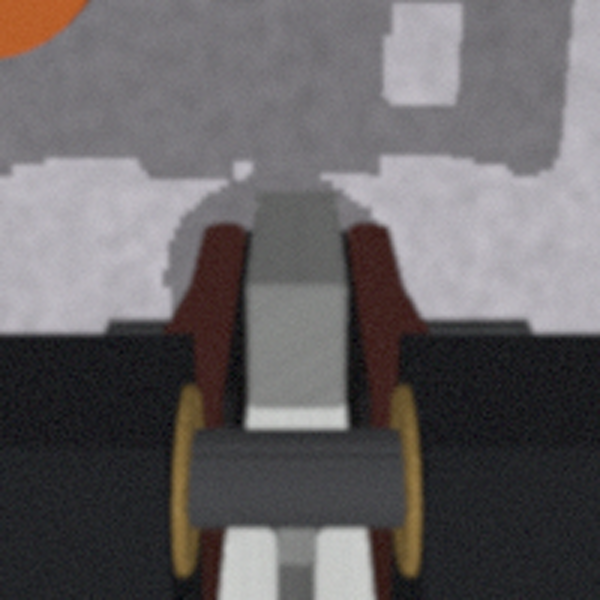

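The lug is held squarely and the slot shows below the bar at column ≈279, near the image centre. That means the slot lies at tool y≈0.

```bash
python3 -m jog '[{"dp":[0,-0.0019,0.0086],"twist":[0,0,0],"grip":0},{"dp":[0,0,0.008],"twist":[0,0,0],"grip":0},{"dp":[-0.01,0,0],"twist":[0,0,0],"grip":0},{"dp":[-0.01,0,0],"twist":[0,0,0],"grip":0},{"dp":[-0.005,0,0],"twist":[0,0,0],"grip":0},{"dp":[0,0,0],"twist":[0,0,0],"grip":0},{"dp":[0,0,0],"twist":[0,0,0],"grip":0}]'
python3 -m jog '[{"dp":[-0.003,0,0],"twist":[0,0,0],"grip":0},{"dp":[-0.003,0,0],"twist":[0,0,0],"grip":0},{"dp":[-0.003,0,0],"twist":[0,0,0],"grip":0},{"dp":[0,0,0],"twist":[0,0,0],"grip":0}]'
```

```text
time_s: 7.65
tcp_pos: [0.4999, 0.0247, 0.0846]
ee_rot: [[-1.0, -0.008, -0.0], [-0.008, 1.0, -0.0], [0.0, -0.0, -1.0]]
ft_force: [-0.4, 0.1, -1.7]
opening: 0.0158
finger_force: 58.0
time_s: 8.05
tcp_pos: [0.5094, 0.025, 0.0848]
ee_rot: [[-1.0, -0.008, 0.001], [-0.008, 1.0, 0.0], [-0.001, 0.0, -1.0]]
ft_force: [-1.1, -0.1, -2.5]
opening: 0.0157
finger_force: 58.0
```

```bash
python3 -m jog '[{"dp":[-0.003,0,0],"twist":[0,0,0],"grip":0},{"dp":[-0.003,0,0],"twist":[0,0,0],"grip":0},{"dp":[-0.003,0,0],"twist":[0,0,0],"grip":0},{"dp":[0,0,0],"twist":[0,0,0],"grip":0}]'
python3 - <<'E'
from h import *
s=snap('wrist','w4.png')
cv2.imwrite('pics/w4c.png',cv2.resize(cv2.imread('pics/w4.png')[340:420,228:328],(800,640))[:600])
cv2.imwrite('pics/w4c.png',cv2.resize(cv2.imread('pics/w4.png')[345:420,228:328],(800,600),interpolation=cv2.INTER_CUBIC))
E
```

```text
time_s: 8.45
tcp_pos: [0.5184, 0.025, 0.0847]
ee_rot: [[-1.0, -0.008, 0.001], [-0.008, 1.0, -0.0], [-0.001, -0.0, -1.0]]
ft_force: [-0.3, -0.2, -3.8]
opening: 0.0159
finger_force: 58.0
```

View pics/w4c.png

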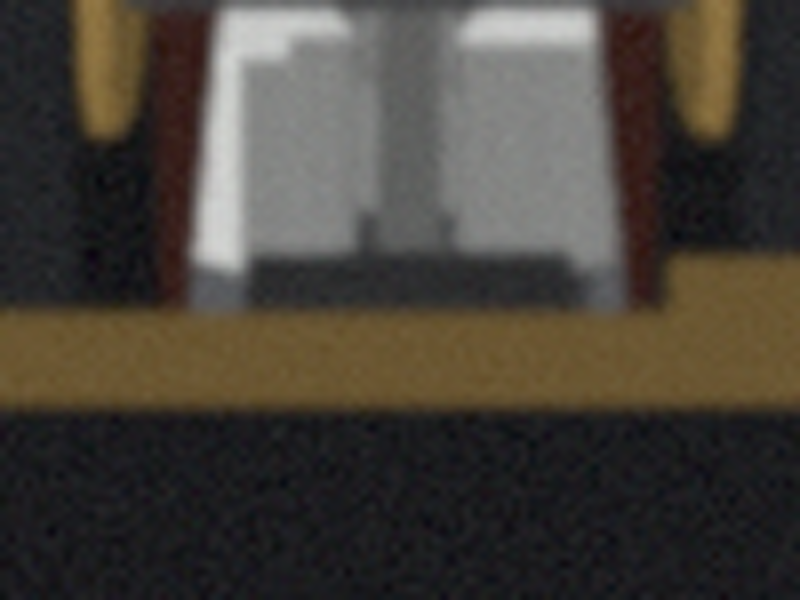

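The neck (378–442) sits centred in the slot (362–455). Continuing.

```bash
python3 -m jog '[{"dp":[-0.006,0,0],"twist":[0,0,0],"grip":0},{"dp":[-0.006,0,0],"twist":[0,0,0],"grip":0},{"dp":[-0.006,0,0],"twist":[0,0,0],"grip":0},{"dp":[-0.004,0,0],"twist":[0,0,0],"grip":0},{"dp":[-0.004,0,0],"twist":[0,0,0],"grip":0},{"dp":[0,0,0],"twist":[0,0,0],"grip":0},{"dp":[0,0,0],"twist":[0,0,0],"grip":0}]'
for i in 1; do python3 -m jog '[{"dp":[-0.001,0,0],"twist":[0,0,0],"grip":0},{"dp":[0,0,0],"twist":[0,0,0],"grip":0}]'; done
```

```text
time_s: 9.2
tcp_pos: [0.5437, 0.0251, 0.0845]
ee_rot: [[-1.0, -0.008, -0.0], [-0.008, 1.0, -0.0], [0.0, -0.0, -1.0]]
ft_force: [-0.0, 0.4, -3.3]
opening: 0.0159
finger_force: 58.0
time_s: 9.4
tcp_pos: [0.5448, 0.0252, 0.0847]
ee_rot: [[-1.0, -0.008, -0.0], [-0.008, 1.0, 0.0], [0.0, 0.0, -1.0]]
ft_force: [-0.8, 0.3, -2.6]
opening: 0.016
finger_force: 58.0
```

```bash
python3 -m jog '[{"dp":[-0.001,0,0],"twist":[0,0,0],"grip":0},{"dp":[0,0,0],"twist":[0,0,0],"grip":0}]'
```

```text
time_s: 9.6
tcp_pos: [0.5459, 0.0252, 0.0847]
ee_rot: [[-1.0, -0.008, 0.0], [-0.008, 1.0, 0.0], [-0.0, 0.0, -1.0]]
ft_force: [0.3, -0.2, -4.0]
opening: 0.0158
finger_force: 58.0
```

```bash
python3 -m jog '[{"dp":[-0.001,0,0],"twist":[0,0,0],"grip":0},{"dp":[0,0,0],"twist":[0,0,0],"grip":0}]'
```

```text
time_s: 9.8
tcp_pos: [0.547, 0.0252, 0.0847]
ee_rot: [[-1.0, -0.008, 0.0], [-0.008, 1.0, 0.0], [-0.0, 0.0, -1.0]]
ft_force: [-0.1, -0.4, -2.7]
opening: 0.0155
finger_force: 58.0
```

```bash
python3 -m jog '[{"dp":[-0.001,0,0],"twist":[0,0,0],"grip":0},{"dp":[0,0,0],"twist":[0,0,0],"grip":0}]'
```

```text
time_s: 10.0
tcp_pos: [0.548, 0.0252, 0.0847]
ee_rot: [[-1.0, -0.008, 0.0], [-0.008, 1.0, 0.0], [-0.0, 0.0, -1.0]]
ft_force: [0.5, -0.7, -3.3]
opening: 0.0155
finger_force: 58.0
```

```bash
python3 -m jog '[{"dp":[-0.0007,0,0],"twist":[0,0,0],"grip":0},{"dp":[0,0,0],"twist":[0,0,0],"grip":0}]'
```

```text
time_s: 10.2
tcp_pos: [0.5483, 0.0252, 0.0845]
ee_rot: [[-1.0, -0.008, -0.001], [-0.008, 1.0, -0.0], [0.001, -0.0, -1.0]]
ft_force: [-1.1, -0.2, -3.8]
opening: 0.0155
finger_force: 58.0
```

```bash
python3 -m jog '[{"dp":[-0.0005,0,0],"twist":[0,0,0],"grip":0},{"dp":[0,0,0],"twist":[0,0,0],"grip":0}]'
```

```text
time_s: 10.4
tcp_pos: [0.5485, 0.0252, 0.0845]
ee_rot: [[-1.0, -0.008, -0.001], [-0.008, 1.0, -0.0], [0.001, -0.0, -1.0]]
ft_force: [-2.0, -0.7, -3.2]
opening: 0.0156
finger_force: 58.0
```

Contact was felt at TCP x≈0.5483, so the centred position is ≈0.5458. I'll back off and lower.

```bash
python3 -m jog '[{"dp":[0.003,0,0],"twist":[0,0,0],"grip":0},{"dp":[0,0,0],"twist":[0,0,0],"grip":0},{"dp":[0,0,0.003],"twist":[0,0,0],"grip":0},{"dp":[0,0,0.003],"twist":[0,0,0],"grip":0},{"dp":[0,0,0.003],"twist":[0,0,0],"grip":0},{"dp":[0,0,0],"twist":[0,0,0],"grip":0}]'
```

```text
time_s: 11.0
tcp_pos: [0.5457, 0.0252, 0.0751]
ee_rot: [[-1.0, -0.008, -0.001], [-0.008, 1.0, -0.0], [0.001, -0.0, -1.0]]
ft_force: [0.1, -0.3, -2.7]
opening: 0.0156
finger_force: 58.0
```

```bash
python3 -m jog '[{"dp":[0,0,0.002],"twist":[0,0,0],"grip":0},{"dp":[0,0,0.002],"twist":[0,0,0],"grip":0},{"dp":[0,0,0],"twist":[0,0,0],"grip":0}]'
```

```text
time_s: 11.3
tcp_pos: [0.5459, 0.0252, 0.0714]
ee_rot: [[-1.0, -0.008, -0.0], [-0.008, 1.0, -0.0], [0.0, -0.0, -1.0]]
ft_force: [-0.3, -1.4, -3.5]
opening: 0.0157
finger_force: 58.0
```

```bash
python3 -m jog '[{"dp":[0,0,0.002],"twist":[0,0,0],"grip":0},{"dp":[0,0,0.002],"twist":[0,0,0],"grip":0},{"dp":[0,0,0],"twist":[0,0,0],"grip":0}]'
```

```text
time_s: 11.6
tcp_pos: [0.5459, 0.0252, 0.0674]
ee_rot: [[-1.0, -0.008, -0.0], [-0.008, 1.0, -0.0], [0.0, -0.0, -1.0]]
ft_force: [-0.5, 0.3, -2.7]
opening: 0.0157
finger_force: 58.0
```

```bash
python3 -m jog '[{"dp":[0,0,0.002],"twist":[0,0,0],"grip":0},{"dp":[0,0,0.002],"twist":[0,0,0],"grip":0},{"dp":[0,0,0],"twist":[0,0,0],"grip":0}]'
```

```text
time_s: 11.9
tcp_pos: [0.5458, 0.0252, 0.0633]
ee_rot: [[-1.0, -0.008, -0.001], [-0.008, 1.0, -0.0], [0.001, -0.0, -1.0]]
ft_force: [0.8, -0.1, -3.9]
opening: 0.0155
finger_force: 58.0
```

```bash
python3 -m jog '[{"dp":[0,0,0.003],"twist":[0,0,0],"grip":0},{"dp":[0,0,0.003],"twist":[0,0,0],"grip":0},{"dp":[0,0,0.002],"twist":[0,0,0],"grip":0},{"dp":[0,0,0],"twist":[0,0,0],"grip":0}]'
```

```text
time_s: 12.3
tcp_pos: [0.5458, 0.0251, 0.0552]
ee_rot: [[-1.0, -0.008, -0.001], [-0.008, 1.0, -0.0], [0.001, -0.0, -1.0]]
ft_force: [-0.4, 0.1, -2.7]
opening: 0.0158
finger_force: 58.0
```

```bash
python3 -m jog '[{"dp":[-0.00007,0.00282,0],"twist":[0,0,0.05],"grip":0},{"dp":[-0.00007,0.00282,0],"twist":[0,0,0.05],"grip":0},{"dp":[-0.00007,0.00282,0],"twist":[0,0,0.05],"grip":0},{"dp":[-0.00007,0.00282,0],"twist":[0,0,0.05],"grip":0},{"dp":[0,0,0],"twist":[0,0,0],"grip":0}]'
python3 -c "
from h import *
s=env.get_state();print(np.round(s['joint_positions'],1),np.array(s['tcp_pos'])-.0565*np.array(s['ee_rot'])[:,0],s['ft_force'])"
```

```text
time_s: 12.8
tcp_pos: [0.5472, 0.0369, 0.0556]
ee_rot: [[-0.982, 0.19, 0.0], [0.19, 0.982, 0.0], [-0.0, 0.0, -1.0]]
ft_force: [-0.2, -0.5, -3.3]
opening: 0.0158
finger_force: 58.0
[-32.3  31.   28.4 115.6 -23.   38.9  89.9] [0.60266697 0.02617509 0.05563041] [-0.22956084 -0.50454926 -3.32854195]
```

```bash
python3 -m jog '[{"dp":[-0.00007,0.00282,0],"twist":[0,0,0.05],"grip":0},{"dp":[-0.00007,0.00282,0],"twist":[0,0,0.05],"grip":0},{"dp":[-0.00007,0.00282,0],"twist":[0,0,0.05],"grip":0},{"dp":[-0.00007,0.00282,0],"twist":[0,0,0.05],"grip":0},{"dp":[-0.00007,0.00282,0],"twist":[0,0,0.05],"grip":0},{"dp":[-0.00007,0.00282,0],"twist":[0,0,0.05],"grip":0},{"dp":[0,0,0],"twist":[0,0,0],"grip":0},{"dp":[0,0,0],"twist":[0,0,0],"grip":0}]'
python3 -c "
from h import *
s=env.get_state();print(np.round(s['joint_positions'],1),np.array(s['tcp_pos'])-.0565*np.array(s['ee_rot'])[:,0],s['ft_force'])"
```

```text
time_s: 13.6
tcp_pos: [0.5527, 0.0521, 0.0557]
ee_rot: [[-0.882, 0.47, 0.0], [0.47, 0.882, -0.0], [-0.0, -0.0, -1.0]]
ft_force: [0.8, -0.1, -3.8]
opening: 0.0158
finger_force: 58.0
[-36.9  32.6  33.  114.9 -27.1  40.1  75. ] [0.60256335 0.02554896 0.055655  ] [ 0.81128478 -0.0964032  -3.80867342]
```

```bash
python3 -m jog '[{"dp":[-0.00007,0.00282,0],"twist":[0,0,0.05],"grip":0},{"dp":[-0.00007,0.00282,0],"twist":[0,0,0.05],"grip":0},{"dp":[-0.00007,0.00282,0],"twist":[0,0,0.05],"grip":0},{"dp":[-0.00007,0.00282,0],"twist":[0,0,0.05],"grip":0},{"dp":[-0.00007,0.00282,0],"twist":[0,0,0.05],"grip":0},{"dp":[-0.00007,0.00282,0],"twist":[0,0,0.05],"grip":0},{"dp":[-0.00007,0.00282,0],"twist":[0,0,0.05],"grip":0},{"dp":[-0.00007,0.00282,0],"twist":[0,0,0.05],"grip":0},{"dp":[-0.00007,0.00282,0],"twist":[0,0,0.05],"grip":0},{"dp":[-0.00007,0.00282,0],"twist":[0,0,0.05],"grip":0},{"dp":[0,0,0],"twist":[0,0,0],"grip":0},{"dp":[0,0,0],"twist":[0,0,0],"grip":0}]'
python3 -c "
from h import *
s=env.get_state();print(np.round(s['joint_positions'],1),np.array(s['tcp_pos'])-.0565*np.array(s['ee_rot'])[:,0],s['ft_force'])"
```

```text
time_s: 14.8
tcp_pos: [0.5715, 0.0726, 0.0556]
ee_rot: [[-0.549, 0.836, -0.0], [0.836, 0.549, -0.0], [0.0, -0.0, -1.0]]
ft_force: [0.0, 0.6, -2.9]
opening: 0.0156
finger_force: 58.0
[-43.1  36.6  40.4 112.3 -34.1  43.5  50.7] [0.6024713  0.02540928 0.05562923] [ 0.02096441  0.57528017 -2.89408555]
```

```bash
python3 -m jog '[{"dp":[0,0,0.001],"twist":[0,0,0],"grip":0},{"dp":[0,0,0.001],"twist":[0,0,0],"grip":0},{"dp":[0,0,0.001],"twist":[0,0,0],"grip":0},{"dp":[0,0,0],"twist":[0,0,0],"grip":0}]'
```

```text
time_s: 15.2
tcp_pos: [0.5714, 0.0728, 0.0525]
ee_rot: [[-0.547, 0.837, -0.0], [0.837, 0.547, -0.0], [0.0, -0.0, -1.0]]
ft_force: [-0.7, 0.9, -3.1]
opening: 0.0156
finger_force: 58.0
```

```bash
python3 -m jog '[{"dp":[0,0,0.001],"twist":[0,0,0],"grip":0},{"dp":[0,0,0.001],"twist":[0,0,0],"grip":0},{"dp":[0,0,0],"twist":[0,0,0],"grip":0}]'
```

```text
time_s: 15.5
tcp_pos: [0.5716, 0.0729, 0.0507]
ee_rot: [[-0.547, 0.837, 0.0], [0.837, 0.547, 0.0], [0.0, 0.0, -1.0]]
ft_force: [-0.8, 0.3, -0.5]
opening: 0.0157
finger_force: 58.0
```

```bash
python3 -m jog '[{"dp":[0,0,0.001],"twist":[0,0,0],"grip":0},{"dp":[0,0,0.0005],"twist":[0,0,0],"grip":0},{"dp":[0,0,0],"twist":[0,0,0],"grip":0},{"dp":[0,0,0],"twist":[0,0,0],"grip":0}]'
```

```text
time_s: 15.9
tcp_pos: [0.5716, 0.0729, 0.0493]
ee_rot: [[-0.547, 0.837, 0.0], [0.837, 0.547, 0.0], [0.0, 0.0, -1.0]]
ft_force: [-1.3, 0.9, 0.1]
opening: 0.0156
finger_force: 58.0
```

```bash
python3 -m jog '[{"dp":[0,0,0],"twist":[0,0,0],"grip":0},{"dp":[0,0,0],"twist":[0,0,0],"grip":0.19},{"dp":[0,0,0],"twist":[0,0,0],"grip":0.22},{"dp":[0,0,0],"twist":[0,0,0],"grip":0.25},{"dp":[0,0,0],"twist":[0,0,0],"grip":0.3},{"dp":[0,0,0],"twist":[0,0,0],"grip":0.35},{"dp":[0,0,0],"twist":[0,0,0],"grip":0.35}]' 10
python3 -m jog '[{"dp":[0,0,-0.005],"twist":[0,0,0],"grip":0.35},{"dp":[0,0,-0.01],"twist":[0,0,0],"grip":0.35},{"dp":[0,0,-0.02],"twist":[0,0,0],"grip":0.35},{"dp":[0,0,-0.02],"twist":[0,0,0],"grip":0.35},{"dp":[0,0,-0.02],"twist":[0,0,0],"grip":0.35},{"dp":[0,0,-0.02],"twist":[0,0,0],"grip":0.35},{"dp":[0.03,0,-0.02],"twist":[0,0,0],"grip":0.35},{"dp":[0.03,0,-0.02],"twist":[0,0,0],"grip":0.35},{"dp":[0.03,0,0],"twist":[0,0,0],"grip":0.35},{"dp":[0,0,0],"twist":[0,0,0],"grip":0.35},{"dp":[0,0,0],"twist":[0,0,0],"grip":0.35}]'
python3 - <<'E'
from h import *
a=None
snap('top','t9.png');snap('side','s9.png')
a=cv2.resize(cv2.imread('pics/t9.png')[130:200,220:290],(400,400),interpolation=cv2.INTER_CUBIC)
b=cv2.resize(cv2.imread('pics/s9.png')[160:240,255:335],(400,400),interpolation=cv2.INTER_CUBIC)
cv2.imwrite('pics/f.png',np.hstack([a,b]))
E
```

```text
time_s: 16.6
tcp_pos: [0.5716, 0.0729, 0.0491]
ee_rot: [[-0.547, 0.837, 0.0], [0.837, 0.547, 0.0], [-0.0, 0.0, -1.0]]
ft_force: [-0.3, 0.1, 0.7]
opening: 0.0307
finger_force: 0.0
time_s: 17.7
tcp_pos: [0.5222, 0.1487, 0.1848]
ee_rot: [[-0.548, 0.836, 0.001], [0.836, 0.548, 0.001], [0.0, 0.001, -1.0]]
ft_force: [1.2, 0.1, -0.0]
opening: 0.031
finger_force: 0.0
```

View pics/f.png

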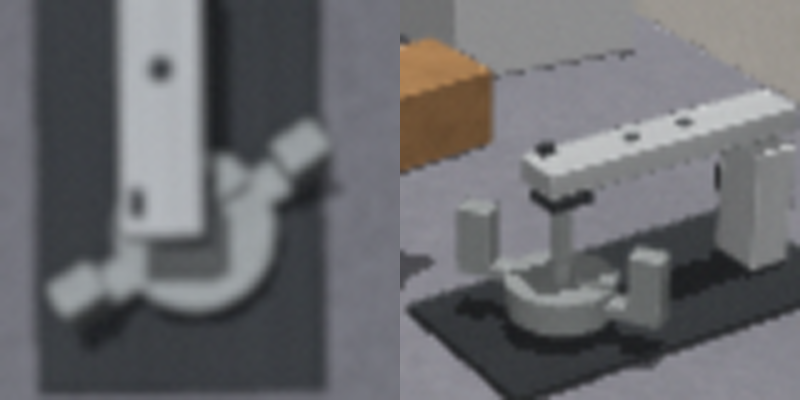

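The weight lies flat on the lower one. Its lug, at (75,290) in the left half, is opposite the lower weight's lug at (300,148), and the gripper is clear.

```bash
python3 -c "
from rig import env
print(env.close_job())"
```

```text
the job is handed in; nothing more can be done
None
```

The large weight is seated flat on the lower weight with its slot opposite, released, and the job was handed in at about 18 s of the allowed 72 s; no verdict came back, so that is from the final camera pictures.

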